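Charge the bench pressure vessel with its hand pump

TASK

Charge the stainless steel pressure vessel with air: with a fingertip push the vent lever on its lid round until it is fully closed, square across its little spout, and then press the mushroom-shaped pump knob down in long strokes, letting it spring all the way up each time, until the indicator pin on the lid stands fully out; finish with the knob up and the vent still closed. This is fingertip work: grip nothing, keep off the indicator pin, and do not lift, shift or disturb the vessel or anything else on the bench.

Things in the scene. Friction and masses are not known exactly. Their poses are not given: they have to be found in the camera images.
- vessel: free-standing round steel pressure vessel, about 5.5 kg: shell 150 mm wide, lid 166 mm wide with six wing nuts round its edge (up to 166 mm high), lid's upper face 155 mm above the bench. Origin: centre of the underside; z up; x points from the pump in the middle of the lid to the indicator pin (roughly away from the robot). The vent valve is 55 mm from the middle on the -y side, its spout to -y
- knob_top (a point): centre of the flat top of the pump knob (moves with it), 234 mm above the bench when the knob is up. The knob is a round mushroom-shaped plastic palm knob, 54 mm across and 20 mm high (flat top 28 mm across), on a 10 mm steel rod, in the middle of the lid
- plunger (a joint): how far the pump knob is pressed down, in m: 0 up (its spring returns it), 0.025 fully down. Takes about 5 N to start, 11 N at the bottom. Strokes of 18 to 25 mm pump well, under 10 mm next to nothing; 4 to 10 good strokes are needed, as the filling varies. Nothing is pumped while the vent is open; further strokes once the pin is out do no harm
- vent (a joint): angle of the vent lever, in rad: 0 fully closed (at its stop, lever along the vessel's +x, square to the spout), 1.57 fully open (along the vessel's -y, in line with the spout). Seen from above it turns anticlockwise to close, about an upright stem; it stays where it is left and needs about 2 N at 50 mm from the stem
- vent_axis (a point): point on the vent lever's axis of turning, at mid-height of the lever's grip (204 mm above the bench). The valve body below it is 22 mm square and up to 190 mm high; the spout reaches 24 mm out from the axis, up to 186 mm high
- vent_tip (a point): the free end of the vent lever, at mid-height of its grip, 62 mm from the axis (moves with it). The grip is a plastic bar from 18 to 62 mm from the axis, 13 mm wide, 14 mm high; there is nothing beneath its outer part above 166 mm
- pin: the indicator pin, a round upright pin 13 mm in diameter in a 29 mm housing on the lid, 56 mm from the middle on the vessel's +x side. Origin at the centre of its flat top: 185 mm above the bench when in, 209 mm when fully out. Not to be touched
- pin_out (a joint): how far the indicator pin stands out of its housing, in m: 0 flush, 0.024 fully out. It stays in for the first strokes, then rises by 4 to 12 mm with each, and stays up
- reagent_bottle: glass reagent bottle with a screw cap, 64 mm diameter, 135 mm tall, standing near the vessel. A bystander; origin at its underside, or on the bench beneath it
- beaker: small glass beaker, 68 mm across the rim, 85 mm tall, standing near the vessel. A bystander; origin at its underside, or on the bench beneath it
- plate: 96-well plate, 128 x 86 x 15 mm, lying flat beside the vessel, partly under the sweep of the vent lever. A bystander; origin at its underside, or on the bench beneath it
- wrench: open-ended spanner, 140 mm long, lying near the vessel. A bystander; origin at its underside, or on the bench beneath it
- tip_box: open box of pipette tips, 122 x 86 x 66 mm. A bystander; origin at its underside, or on the bench beneath it
- tube_rack: aluminium rack of capped tubes, 122 x 66 x 54 mm. A bystander; origin at its underside, or on the bench beneath it
- mouse: computer mouse, 100 x 58 x 35 mm. A bystander; origin at its underside, or on the bench beneath it
Mind the look-alikes: they are no part of the job. What is shaped like the vessel but red is not meant.

How it is judged:
On the way, in this order (a step that is already met when the one before it is completed fails the run):
1. the vent lever is closed, before any air is pumped in (value of joint vent below 0.12 rad and value of joint pin_out below 0.004 m), for 0.2 s.
2. the indicator pin stands fully out, with the vent closed (value of joint pin_out above 0.021 m and value of joint vent below 0.14 rad), for 0.2 s.
At the end, for the whole second after the job is handed in: the indicator pin stands at least 21 mm out (of 24), the vent lever is within 0.14 rad of fully closed, the pump knob is back up (within 3 mm), the vessel stands upright and at rest within 12 mm of where it began, and every bystander is within 20 mm of where it began (all of step 2 and value of joint plunger below 0.003 m and linear speed of vessel below 0.02 m/s and distance of vessel from where it was at the start of the episode below 0.012 m and angle between vessel's own z axis and vertical below 0.06 rad and distance of each of reagent_bottle, beaker, plate, wrench, tip_box, tube_rack, mouse from where it was at the start of the episode below 0.02 m); the robot touches nothing.
It fails at once if the vessel is lifted, tipped or shifted by 12 mm or more (distance of vessel from where it was at the start of the episode above 0.012 m or angle between vessel's own z axis and vertical above 0.06 rad).
It fails at once if the robot touches the indicator pin (contact force between any of the fingers, the arm and pin above 1.5 N).
It fails at once if a bystander is lifted or moved by 20 mm or more (distance of any of reagent_bottle, beaker, plate, wrench, tip_box, tube_rack, mouse from where it was at the start of the episode above 0.02 m).
It also fails if it takes over 56 s, if anything falls off the work surface, if the arm or the gripper's body presses on something with over 40 N, if the wrist force passes 120 N, or if a joint passes its speed limit or range.

ROBOT

A 7-joint arm with a two-finger parallel gripper is mounted at the origin on the work surface. World frame = base frame: x ahead of the robot, y to its left, z up, the work surface at z = 0. Lengths are in m, angles in rad, forces in N, time in s.
With the tool pointing down it reaches from about 0.425 to 0.875 m from the base axis. Payload 4.7 kg.
Tool frame: the origin (TCP) lies on the front face of the gripper's body, between the roots of the fingers; the fingertips stand robot.tcp_to_tips ahead of it and the grasp point (between the pads) lies 51 mm ahead of it (robot.tcp_to_tips is the distance from the TCP to the fingertips, in m); z points along the fingers, y is the line along which they close (so a half turn about z gives the same grasp; the last joint's range is limited). The gripper opens to 87 mm and grips with 3 to 60 N. Pads are 19 mm wide; open, the fingers measure 117 mm over their backs; the gripper's body (75 mm by 190 mm) begins 51 mm behind the grasp point.
Start: joints at [1.115, 0.321, -0.07, 1.45, 0.023, 1.371, -0.057], TCP at [0.294, -0.58, 0.292] pointing down, gripper open.
Joint ranges: [-2.86, 2.86], [-0.3, 2.09], [-1.38, 1.24], [0.06, 2.45], [-1.56, 4.7], [0.09, 2.05], [-2.69, 2.69]. Speed limits (rad/s): [2.57, 2.57, 3.14, 3.14, 3.14, 3.14, 3.14].

INTERFACE

Orientations are given as a rotation vector (axis times angle).
In Python, from workcell import robot, eyes, workorder gives the robot as it stands.
- The arm moves only by the tool send_rows, never from a script. Its argument "series" is a list of rows, each a list of 2 entries, a list of its own where there are three numbers: the shift along the world's x, y, z in m, then the turn, a rotation vector about the world's x, y, z in rad. In form: [[[tx, ty, tz], [wx, wy, wz]], ...]. A call has 1 to 10 rows; each row is the pose to reach, as a shift and turn from the pose commanded when the call began; what a row does not reach only later rows make up. A row lasts 1/12 s, in which the tool goes at most 41.7 mm and 7.16 degrees, less where a joint would pass 70% of its speed; a pose out of reach is approached as far as the arm can. A call with a gripper value outside its range is refused whole. "gripper" is the opening, from 0 (shut) to 1 (fully open), set as the call begins (left out, the last holds). The fingers move at their own pace and stop on an object; "grip_force" is the grip in N (left out, the last holds). Time passes only in rows, so rows that repeat a pose let the fingers close. It gives the time, the measured TCP pose, the force, the opening and the grip force at its end, in the units of the state.
- robot.state(): the state, without advancing time (a new reading comes with each control period).
- eyes.capture(name): name is "scene" or "side" or "wrist"; returns a dict with "pixels" (480x640x3 uint8, blue, green, red), "range_z" (480x640 float32, m along the optical axis (not along the pixel's ray), 0 where there is no reading), "mtx" (3x3 intrinsics, pixels), "R" (3x3) and "t" (3): a world point X has camera coordinates R X + t. Camera axes: x right, y down, z forward; pixel columns grow to the right and rows downward; lengths in m; the calibration is good to about 2 mm. A picture is of the moment at which its call begins.
- workorder.finish_job(): hands the job in; it is judged then, once.
The state is a dict: "time": time; "q": joint angles; "dq": joint speeds; "tau": joint torques, N m; "ee_pos": TCP position; "ee_rot": TCP orientation; "ft_force": force on the tool from outside, world axes, zero at the start; "wrist_torque": the same for the moment, N m; "width": finger opening in m; "grasp_force": force on a finger pad.
Only numpy, scipy, OpenCV 4.12 (cv2) and the standard library are available. Lean on these libraries where they do the work, as an engineer would, in place of code of your own. Each camera call takes 0.05 s, during which the arm holds its last target. There are 200 camera calls.

## Working session

There is one attempt and no reset: what is moved stays moved. The work goes in short steps, Python scripts to look and compute and a tool call to move; the robot and the scene stay as the last step left them, time stands still between calls to the robot, and variables do not carry over. Pictures are saved under pics/ and viewed, at most 10 in all, crops included, and the job is handed in when it is done.

Besides the shell and the picture viewer there is one more tool, called after ">>>" as name(argument=value, ...), one argument or row to a line, values as JSON. send_rows: Moves the arm, as the interface text tells. Its arguments: {"type":"object","properties":{"series":{"type":"array","items":{"type":"array"}},"gripper":{"type":"number"},"grip_force":{"type":"number"}},"required":["series"]}

```bash
mkdir -p pics; python3 - <<'E'
from workcell import robot, eyes
import cv2, numpy as np
s=robot.state(); print({k:s[k] for k in('time','ee_pos','ee_rot','width','ft_force')}, robot.tcp_to_tips)
for n in('scene','side'):
    c=eyes.capture(n); cv2.imwrite(f'pics/{n}.png',c['pixels']); np.savez(f'{n}.npz',**c); print(n,(-c['R'].T@c['t']).round(3))
E
```

```text
{'time': 0.0, 'ee_pos': array([ 0.29403369, -0.5792044 ,  0.29114077]), 'ee_rot': array([-3.05345787e+00, -7.30884690e-01,  9.16205129e-04]), 'width': 0.08713489924546332, 'ft_force': array([-0.14386387,  0.20570481,  0.40100975])} 0.0697
scene [ 1.819 -0.083  1.307]
side [1.233 0.068 1.513]
```

View pics/scene.png

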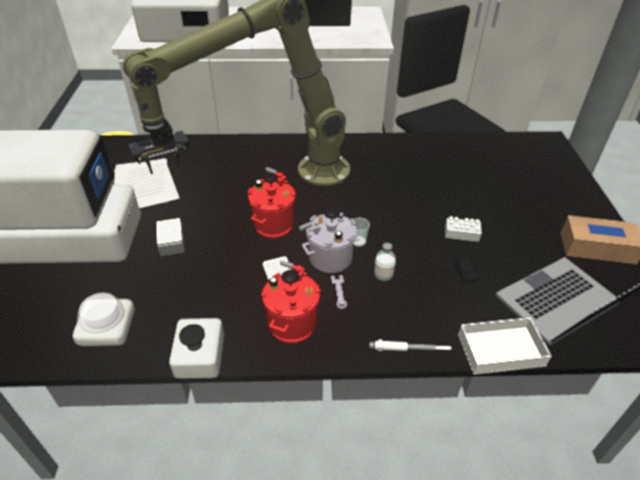

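View pics/side.png

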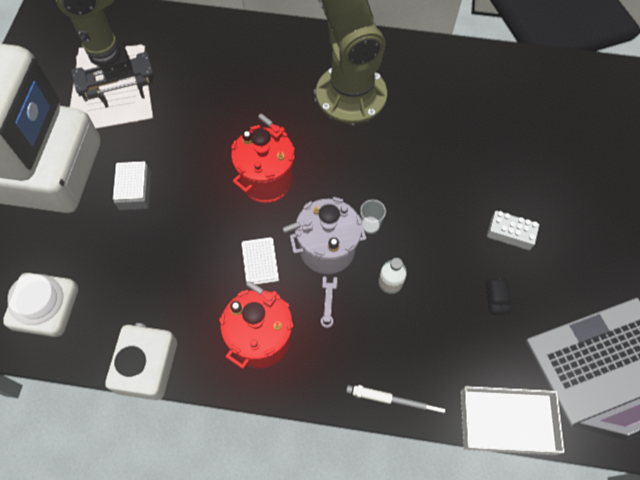

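The steel vessel is at about (330,235) in the side view, with red look-alikes on either side of it. The knob is near (330,213), the pin near (333,243), and the lever is probably near (292,228). I'll enlarge that area.

```bash
cat > h.py <<'E'
import numpy as np
def ray(c,u,v,z):
    "world point on pixel ray at height z"
    R,t=c['R'],c['t']; o=-R.T@t; d=R.T@np.linalg.inv(c['mtx'])@[u,v,1]
    return o+d*(z-o[2])/d[2]
def pix(c,X):
    p=c['mtx']@(c['R']@np.asarray(X)+c['t']); return p[:2]/p[2]
E
python3 - <<'E'
import cv2,numpy as np
from h import *
c=np.load('side.npz'); a=c['pixels'][180:290,265:405]; cv2.imwrite('pics/s2.png',cv2.resize(a,None,fx=5.5,fy=5.4545,interpolation=cv2.INTER_CUBIC))
print(ray(c,330,213,.234),ray(c,333,243,.185))
E
```

```text
[0.55438406 0.00710892 0.234     ] [0.60863671 0.02341839 0.185     ]
```

View pics/s2.png

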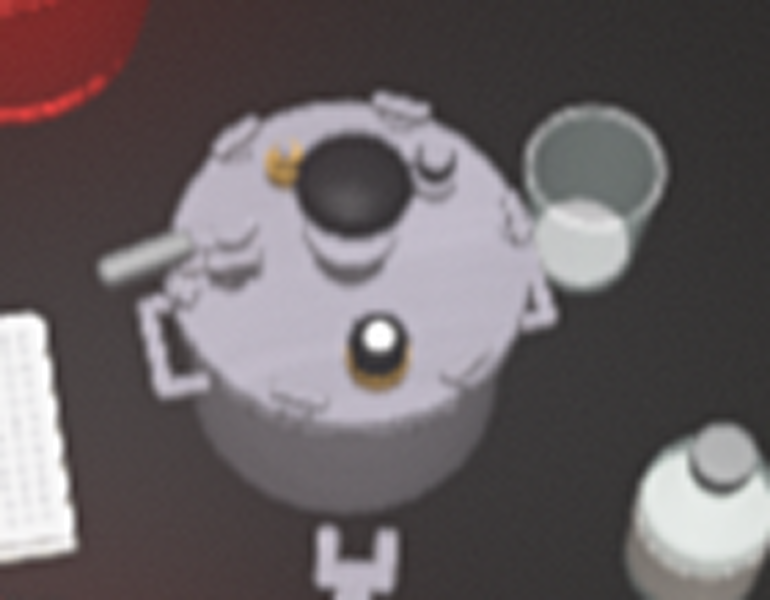

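The crop shows these points:
- Knob top at about (355,178).
- White pin top at about (379,335).
- Grey lever grip from (188,245) to its tip at (103,270), with the stem near (232,235).

The lever is nearly fully open. The beaker sits close by on the +y side.

```bash
python3 - <<'E'
import numpy as np
from h import *
c=np.load('side.npz'); f=lambda u,v,z: ray(c,265+u/5.5,180+v/5.4545,z)[:2]
k=f(355,178,.234);p=f(379,335,.185);t=f(103,270,.204);r=f(188,245,.204);print('k',k,'p',p,np.hypot(*(p-k)),'tip',t,'root',r)
R,tt=c['R'],c['t']; d=c['range_z']
v,u=np.mgrid[0:480,0:640]; X=((np.linalg.inv(c['mtx'])@np.stack([u.ravel(),v.ravel(),np.ones(u.size)])*d.ravel()).T-tt)@R
near=np.hypot(X[:,0]-k[0],X[:,1]-k[1])<.14
for lo,hi in((.225,.245),(.195,.216),(.18,.192),(.15,.16)):
    m=near&(X[:,2]>lo)&(X[:,2]<hi); print(lo,m.sum(),X[m].mean(0).round(4),X[m].min(0).round(3),X[m].max(0).round(3))
m=near&(X[:,2]>.195)&(X[:,2]<.215); 
for i in np.where(m)[0]:
    if np.hypot(*(X[i,:2]-k))>.035: print(X[i].round(3),u.ravel()[i],v.ravel()[i])
th=np.arctan2(*(p-k)[::-1]); print('yaw',th)
E
```

```text
k [0.55356944 0.00589786] p [0.60410169 0.02501445] 0.05402733103915058 tip [ 0.60001882 -0.09827939] root [ 0.58212967 -0.06346988]
0.225 318 [0.5534 0.0045 0.2318] [ 0.526 -0.021  0.225] [0.579 0.029 0.24 ]
0.195 169 [ 0.5846 -0.0685  0.2075] [ 0.562 -0.1    0.195] [ 0.607 -0.01   0.216]
0.18 235 [ 5.757e-01 -2.000e-04  1.853e-01] [ 0.501 -0.067  0.18 ] [0.617 0.041 0.192]
0.15 1727 [0.5601 0.0079 0.1547] [ 0.469 -0.078  0.15 ] [0.635 0.086 0.16 ]
[ 0.562 -0.052  0.204] 305 218
[ 0.563 -0.05   0.208] 306 218
[ 0.564 -0.047  0.211] 307 218
[ 0.564 -0.045  0.211] 308 218
[ 0.564 -0.055  0.203] 304 219
[ 0.565 -0.052  0.205] 305 219
[ 0.565 -0.049  0.207] 306 219
[ 0.564 -0.047  0.206] 307 219
[ 0.563 -0.045  0.204] 308 219
[ 0.562 -0.043  0.202] 309 219
[ 0.566 -0.057  0.2  ] 303 220
[ 0.569 -0.054  0.209] 304 220
[ 0.568 -0.051  0.206] 305 220
[ 0.566 -0.047  0.204] 307 220
[ 0.566 -0.044  0.205] 308 220
[ 0.566 -0.042  0.204] 309 220
[ 0.566 -0.039  0.206] 310 220
[ 0.57  -0.059  0.202] 302 221
[ 0.572 -0.056  0.207] 303 221
[ 0.572 -0.053  0.207] 304 221
[ 0.569 -0.051  0.204] 305
[... 3726 characters left out ...]
599 -0.088  0.208] 288 229
[ 0.601 -0.085  0.213] 289 229
[ 0.597 -0.083  0.206] 290 229
[ 0.598 -0.081  0.207] 291 229
[ 0.597 -0.078  0.207] 292 229
[ 0.596 -0.076  0.206] 293 229
[ 0.603 -0.099  0.207] 283 230
[ 0.602 -0.097  0.205] 284 230
[ 0.603 -0.095  0.208] 285 230
[ 0.6   -0.093  0.204] 286 230
[ 0.602 -0.09   0.207] 287 230
[ 0.603 -0.087  0.21 ] 288 230
[ 0.601 -0.085  0.207] 289 230
[ 0.599 -0.083  0.204] 290 230
[ 0.595 -0.082  0.197] 291 230
[ 0.606 -0.096  0.209] 284 231
[ 0.607 -0.094  0.212] 285 231
[ 0.605 -0.092  0.207] 286 231
[ 0.604 -0.09   0.206] 287 231
[ 0.601 -0.088  0.202] 288 231
[ 0.606 -0.097  0.203] 284 232
[ 0.605 -0.094  0.202] 285 232
yaw 0.3616648758035637
```

```bash
python3 - <<'E'
import numpy as np
from h import *
c=np.load('side.npz')
for q in((261,136,.234),(265,121,.204),(254,313,.234),(254,287,.204),(236,307,.2)): print(q,ray(c,*q).round(3))
E
```

```text
(261, 136, 0.234) [ 0.362 -0.197  0.234]
(265, 121, 0.204) [ 0.293 -0.202  0.204]
(254, 313, 0.234) [ 0.827 -0.124  0.234]
(254, 287, 0.204) [ 0.756 -0.141  0.204]
(236, 307, 0.2) [ 0.809 -0.172  0.2  ]
```

>>> send_rows(
  series=[
    [[0,0,0.03],[0,0,0]],
    [[0,0,0.06],[0,0,0]],
    [[0.0,0,0.08],[0,0,0]],
    [[0.02,0.035,0.08],[0,0,0]],
    [[0.04,0.07,0.08],[0,0,0]],
    [[0.06,0.1,0.08],[0,0,0]],
    [[0.08,0.13,0.08],[0,0,0]],
    [[0.1,0.16,0.08],[0,0,0]],
    [[0.12,0.19,0.08],[0,0,0]],
    [[0.14,0.22,0.08],[0,0,0]],
  ],
  gripper=0,
  grip_force=10,
)

```text
time: 0.93
ee_pos: [0.4347, -0.3579, 0.3719]
ee_rot: [-3.055, -0.731, 0.001]
ft_force: [-0.1, -0.3, 0.5]
width: 0.0281
grasp_force: 0.0
```

>>> send_rows(
  series=[
    [[0.018,0.036,0],[0,0,0]],
    [[0.036,0.072,0],[0,0,0]],
    [[0.054,0.108,0],[0,0,0]],
    [[0.072,0.144,0],[0,0,0]],
    [[0.09,0.18,0],[0,0,0]],
    [[0.108,0.216,0],[0,0,0]],
    [[0.126,0.25,0],[0,0,0]],
    [[0.126,0.25,0],[0,0,0]],
    [[0.126,0.25,0],[0,0,0]],
  ],
)

```text
time: 1.68
ee_pos: [0.5608, -0.1063, 0.3718]
ee_rot: [-3.052, -0.74, 0.001]
ft_force: [-0.6, 0.1, 0.2]
width: 0.0007
grasp_force: 0.0
```

```bash
python3 - <<'E'
from workcell import robot, eyes
import cv2, numpy as np
from h import *
s=robot.state(); print(s['ee_pos'],s['width'],s['time'])
c=eyes.capture('wrist'); cv2.imwrite('pics/w1.png',c['pixels']); np.savez('w1.npz',**c); print((-c['R'].T@c['t']).round(3))
print('tip px',pix(c,s['ee_pos']-[0,0,.0697]),'axis',pix(c,[.573,-.0465,.204]),'vtip',pix(c,[.599,-.098,.204]),'knob',pix(c,[.5535,.005,.234]),'pin',pix(c,[.604,.025,.185]))
E
```

```text
[ 0.56084479 -0.10633665  0.37178181] 0.0006879906679760537 1.6833
[ 0.626 -0.073  0.465]
tip px [325.889222   286.88192862] axis [264.73528034 189.06826152] vtip [339.00240246 189.68993892] knob [176.84585899 185.80827218] pin [202.24802044 108.73654847]
```

View pics/w1.png

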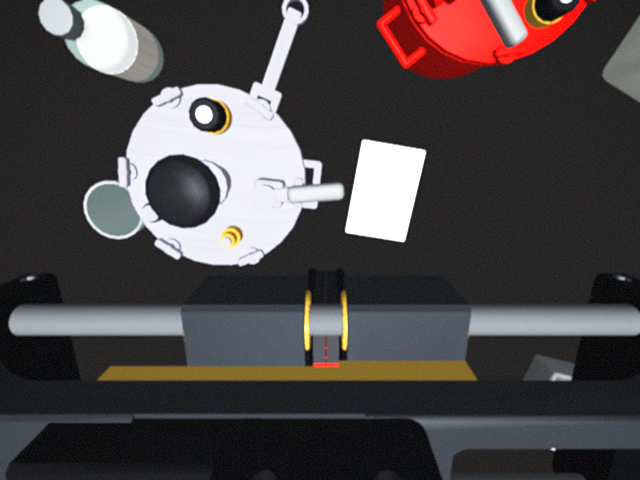

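The wrist view shows the pin top at (204,114), the knob centre at about (181,189), and the lever grip running from (288,194) to (344,191). The fingers are shut at about (326,280), clear of everything.

```bash
python3 - <<'E'
import numpy as np
from h import *
c=np.load('w1.npz'); f=lambda u,v,z: ray(c,u,v,z)[:2].round(4)
k=f(180,188,.234); k2=f(183,191,.224);p=f(204,114,.185);t=f(344,191,.211);r=f(288,193,.211)
print(k,k2,p,np.hypot(*(p-k)),np.degrees(np.arctan2(*(p-k)[::-1])),t,r,np.degrees(np.arctan2(*(t-r)[::-1])))
E
```

```text
[0.5531 0.0025] [0.5489 0.0031] [0.601  0.0223] 0.05183097529470186 22.458301141955374 [ 0.6006 -0.1012] [ 0.5798 -0.0641] -60.722965355477015
```

>>> send_rows(
  series=[
    [[0.002,0,-0.035],[0,0,0]],
    [[0.004,0,-0.07],[0,0,0]],
    [[0.004,0,-0.095],[0,0,0]],
    [[0.004,0,-0.109],[0,0,0]],
    [[0.004,0,-0.109],[0,0,0]],
    [[0.004,0,-0.109],[0,0,0]],
  ],
)

```text
time: 2.23
ee_pos: [0.5634, -0.1115, 0.2628]
ee_rot: [-3.056, -0.727, 0.003]
ft_force: [0.1, 0.1, 0.1]
width: 0.0004
grasp_force: 0.0
```

```bash
python3 - <<'E'
from workcell import robot
import numpy as np
p0=robot.state()['ee_pos']; print(p0,robot.state()['ft_force'])
A=np.array([.5726,-.0477]); r=.046
for a,d in [(-62,.020)]+[(x,.014) for x in np.arange(-60,15,7.)]+[(15,.015),(18,.015),(21.5,.016)]:
    h=np.radians(a); P=A+r*np.array([np.cos(h),np.sin(h)])+d*np.array([np.sin(h),-np.cos(h)])
    print(a,(P-p0[:2]).round(4),P.round(4),'turn',round(np.radians(a+62.5),3))
E
```

```text
[ 0.56342486 -0.11154495  0.26277556] [0.07682984 0.14386022 0.06299839]
-62 [0.0131 0.0138] [ 0.5765 -0.0977] turn 0.009
-60.0 [0.0201 0.017 ] [ 0.5835 -0.0945] turn 0.044
-53.0 [0.0257 0.0187] [ 0.5891 -0.0929] turn 0.166
-46.0 [0.0311 0.021 ] [ 0.5945 -0.0905] turn 0.288
-39.0 [0.0361 0.024 ] [ 0.5995 -0.0875] turn 0.41
-32.0 [0.0408 0.0276] [ 0.6042 -0.0839] turn 0.532
-25.0 [0.0449 0.0317] [ 0.6084 -0.0798] turn 0.654
-18.0 [0.0486 0.0363] [ 0.612  -0.0752] turn 0.777
-11.0 [0.0517 0.0413] [ 0.6151 -0.0702] turn 0.899
-4.0 [0.0541 0.0467] [ 0.6175 -0.0649] turn 1.021
3.0 [0.0558 0.0523] [ 0.6193 -0.0593] turn 1.143
10.0 [0.0569 0.058 ] [ 0.6203 -0.0535] turn 1.265
15 [0.0575 0.0613] [ 0.6209 -0.0503] turn 1.353
18 [0.0576 0.0638] [ 0.621  -0.0478] turn 1.405
21.5 [0.0578 0.0658] [ 0.6213 -0.0457] turn 1.466
```

>>> send_rows(
  series=[
    [[0.013,0.014,0],[0,0,0.01]],
    [[0.02,0.017,0],[0,0,0.045]],
    [[0.026,0.019,0],[0,0,0.166]],
    [[0.031,0.021,0],[0,0,0.288]],
    [[0.036,0.024,0],[0,0,0.41]],
    [[0.041,0.0275,0],[0,0,0.532]],
    [[0.045,0.0315,0],[0,0,0.654]],
    [[0.0485,0.0365,0],[0,0,0.777]],
    [[0.0515,0.0415,0],[0,0,0.899]],
    [[0.0515,0.0415,0],[0,0,0.899]],
  ],
)

```text
time: 3.07
ee_pos: [0.6163, -0.0686, 0.2645]
ee_rot: [2.429, 1.99, 0.001]
ft_force: [-1.8, -0.8, 0.6]
width: 0.0002
grasp_force: 0.8
```

```bash
python3 - <<'E'
from workcell import robot, eyes
import cv2, numpy as np
s=robot.state(); print(s['ee_pos'],s['ft_force'])
c=eyes.capture('side'); cv2.imwrite('pics/s3.png',cv2.resize(c['pixels'][170:290,255:415],None,fx=5,fy=5,interpolation=cv2.INTER_CUBIC))
E
```

```text
[ 0.61632601 -0.06855369  0.26452826] [-1.76662561 -0.8064604   0.64127552]
```

View pics/s3.png

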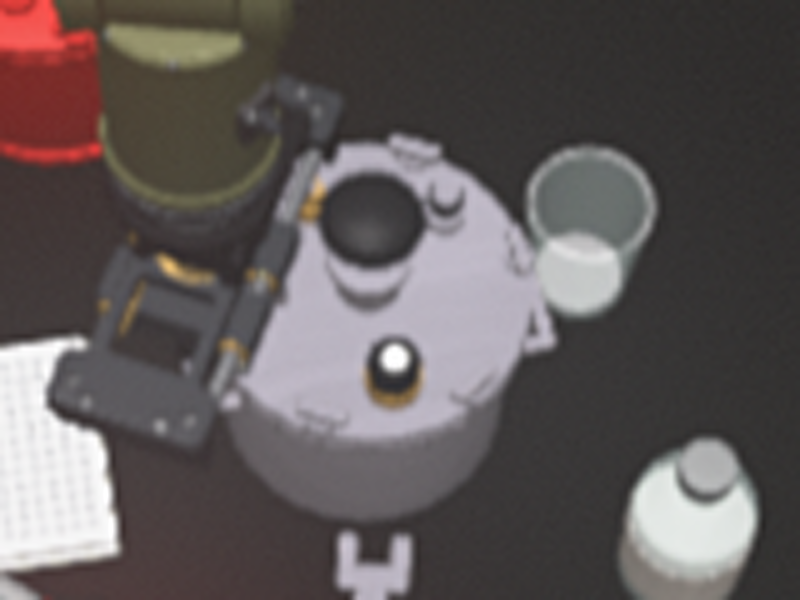

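The gripper has the lever partway round with about 2 N of force, and the vessel hasn't moved. I'll continue.

>>> send_rows(
  series=[
    [[0.0025,0.005,0],[0,0,0.122]],
    [[0.004,0.011,0],[0,0,0.244]],
    [[0.0055,0.0165,0],[0,0,0.366]],
    [[0.006,0.02,0],[0,0,0.454]],
    [[0.006,0.02,0],[0,0,0.48]],
    [[0.006,0.021,0],[0,0,0.49]],
  ],
)

```text
time: 3.62
ee_pos: [0.6222, -0.0482, 0.2641]
ee_rot: [1.883, 2.513, 0.001]
ft_force: [-0.2, -2.0, 0.9]
width: 0.0004
grasp_force: 1.1
```

>>> send_rows(
  series=[
    [[-0.0005,0.0015,0],[0,0,0.03]],
    [[-0.0005,0.0015,0],[0,0,0.03]],
  ],
)

```text
time: 3.78
ee_pos: [0.6221, -0.047, 0.2642]
ee_rot: [1.844, 2.539, 0.001]
ft_force: [2.2, -3.2, 1.1]
width: 0.0005
grasp_force: 2.0
```

>>> send_rows(
  series=[
    [[-0.0005,0.0015,0],[0,0,0.03]],
    [[-0.0005,0.0015,0],[0,0,0.03]],
  ],
)

```text
time: 3.95
ee_pos: [0.6222, -0.0466, 0.2643]
ee_rot: [1.805, 2.564, 0.0]
ft_force: [3.9, -5.3, 1.2]
width: 0.0005
grasp_force: 3.0
```

>>> send_rows(
  series=[
    [[-0.0005,0.0012,0],[0,0,0]],
    [[-0.0005,0.0012,0],[0,0,0]],
  ],
)

```text
time: 4.12
ee_pos: [0.6221, -0.0464, 0.2643]
ee_rot: [1.807, 2.561, -0.0]
ft_force: [4.7, -6.3, 1.2]
width: 0.0004
grasp_force: 4.0
```

At its stop: the force rises while the finger hardly moves. I'll back off, rise and check.

>>> send_rows(
  series=[
    [[0.006,-0.014,0],[0,0,0]],
    [[0.012,-0.03,0],[0,0,0]],
    [[0.012,-0.03,0.03],[0,0,0]],
    [[0.012,-0.03,0.07],[0,0,0]],
    [[0.0,-0.03,0.11],[0,0,0]],
    [[-0.02,-0.01,0.11],[0,0,0]],
    [[-0.035,0.0,0.11],[0,0,0]],
    [[-0.035,0.0,0.11],[0,0,0]],
    [[-0.035,0.0,0.11],[0,0,0]],
  ],
)

```text
time: 4.87
ee_pos: [0.5851, -0.0432, 0.3738]
ee_rot: [1.804, 2.571, 0.0]
ft_force: [0.0, -0.9, -0.5]
width: 0.0007
grasp_force: 0.0
```

```bash
python3 - <<'E'
from workcell import robot, eyes
import cv2, numpy as np
s=robot.state(); print(s['ee_pos'],s['ft_force'])
c=eyes.capture('wrist'); cv2.imwrite('pics/w2.png',c['pixels']); np.savez('w2.npz',**c)
E
```

```text
[ 0.58514843 -0.04320145  0.37376066] [ 0.00294996 -0.934936   -0.51327277]
```

View pics/w2.png

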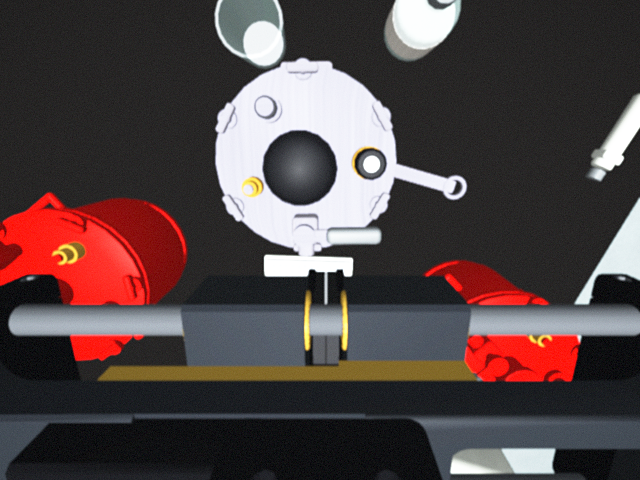

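The wrist view shows the lever from (325,237) to (381,236), square to the spout. The knob is at (299,167), with its top centre near (299,166), and the pin top is at (371,164).

```bash
python3 - <<'E'
import numpy as np
from h import *
c=np.load('w2.npz'); f=lambda u,v,z: ray(c,u,v,z)[:2].round(4)
k=f(299.5,166,.234); k2=f(299.5,167,.224);p=f(371,164,.185);t=f(381,236.5,.211);r=f(325,237.5,.211)
a=lambda d:np.degrees(np.arctan2(d[1],d[0]))
print(k,k2,p,np.hypot(*(p-k)),a(p-k2),t,r,a(t-r))
print('ax',f(307,216,.19))
E
```

```text
[0.5484 0.0053] [0.5481 0.0038] [0.6006 0.0226] 0.054992090340338966 19.702204077506998 [ 0.6253 -0.0266] [ 0.584  -0.0424] 20.93518063014414
ax [ 0.5653 -0.0355]
```

The vent is closed. Next I'll move above the knob and descend.

>>> send_rows(
  series=[
    [[-0.017,0.024,0],[0,0,0]],
    [[-0.034,0.047,0],[0,0,0]],
    [[-0.034,0.047,0],[0,0,0]],
    [[-0.034,0.047,-0.03],[0,0,0]],
    [[-0.034,0.047,-0.055],[0,0,0]],
    [[-0.034,0.047,-0.062],[0,0,0]],
    [[-0.034,0.047,-0.062],[0,0,0]],
  ],
)

```text
time: 5.5
ee_pos: [0.5506, 0.0028, 0.3088]
ee_rot: [-1.803, -2.567, 0.003]
ft_force: [0.5, 0.5, 0.1]
width: 0.0004
grasp_force: 0.0
```

>>> send_rows(
  series=[
    [[0,0,-0.008],[0,0,0]],
    [[0,0,-0.016],[0,0,0]],
    [[0,0,-0.024],[0,0,0]],
    [[0,0,-0.03],[0,0,0]],
    [[0,0,-0.03],[0,0,0]],
  ],
)

```text
time: 5.92
ee_pos: [0.5526, 0.0037, 0.283]
ee_rot: [1.802, 2.569, 0.002]
ft_force: [-0.5, -0.6, 7.0]
width: 0.0005
grasp_force: 3.4
```

>>> send_rows(
  series=[
    [[0,0,-0.003],[0,0,0]],
    [[0,0,-0.003],[0,0,0]],
  ],
)

```text
time: 6.08
ee_pos: [0.5526, 0.0038, 0.2807]
ee_rot: [1.802, 2.569, 0.002]
ft_force: [-1.1, -0.3, 8.5]
width: 0.0002
grasp_force: 3.9
```

>>> send_rows(
  series=[
    [[0,0,-0.003],[0,0,0]],
    [[0,0,-0.003],[0,0,0]],
  ],
)

```text
time: 6.25
ee_pos: [0.5526, 0.0038, 0.2791]
ee_rot: [1.802, 2.568, 0.002]
ft_force: [-3.2, -0.9, 14.9]
width: 0.0004
grasp_force: 7.4
```

Bottom is at TCP z of about 0.279. Now repeated full strokes, ending each call up.

>>> send_rows(
  series=[
    [[0,0,0.012],[0,0,0]],
    [[0,0,0.024],[0,0,0]],
    [[0,0,0.034],[0,0,0]],
    [[0,0,0.034],[0,0,0]],
    [[0,0,0.034],[0,0,0]],
  ],
)

```text
time: 6.67
ee_pos: [0.5514, 0.0042, 0.3097]
ee_rot: [1.803, 2.572, 0.001]
ft_force: [0.3, 0.7, -0.8]
width: 0.0006
grasp_force: 0.0
```

>>> send_rows(
  series=[
    [[0,0,-0.012],[0,0,0]],
    [[0,0,-0.024],[0,0,0]],
    [[0,0,-0.034],[0,0,0]],
    [[0,0,-0.034],[0,0,0]],
    [[0,0,-0.034],[0,0,0]],
    [[0,0,-0.022],[0,0,0]],
    [[0,0,-0.01],[0,0,0]],
    [[0,0,0],[0,0,0]],
    [[0,0,0],[0,0,0]],
    [[0,0,0],[0,0,0]],
  ],
)

```text
time: 7.5
ee_pos: [0.5508, 0.0041, 0.3084]
ee_rot: [-1.803, -2.572, 0.001]
ft_force: [-0.0, -0.3, -1.1]
width: 0.0006
grasp_force: 0.0
```

>>> send_rows(
  series=[
    [[0,0,-0.012],[0,0,0]],
    [[0,0,-0.024],[0,0,0]],
    [[0,0,-0.034],[0,0,0]],
    [[0,0,-0.034],[0,0,0]],
    [[0,0,-0.034],[0,0,0]],
    [[0,0,-0.022],[0,0,0]],
    [[0,0,-0.01],[0,0,0]],
    [[0,0,0],[0,0,0]],
    [[0,0,0],[0,0,0]],
    [[0,0,0],[0,0,0]],
  ],
)

```text
time: 8.33
ee_pos: [0.5508, 0.004, 0.3084]
ee_rot: [-1.803, -2.572, 0.001]
ft_force: [0.1, 0.3, -0.7]
width: 0.0005
grasp_force: 0.0
```

>>> send_rows(
  series=[
    [[0,0,-0.012],[0,0,0]],
    [[0,0,-0.024],[0,0,0]],
    [[0,0,-0.034],[0,0,0]],
    [[0,0,-0.034],[0,0,0]],
    [[0,0,-0.034],[0,0,0]],
    [[0,0,-0.022],[0,0,0]],
    [[0,0,-0.01],[0,0,0]],
    [[0,0,0],[0,0,0]],
    [[0,0,0],[0,0,0]],
    [[0,0,0],[0,0,0]],
  ],
)

```text
time: 9.17
ee_pos: [0.5508, 0.004, 0.3084]
ee_rot: [-1.803, -2.572, 0.001]
ft_force: [-0.4, -0.1, 0.1]
width: 0.0002
grasp_force: 0.0
```

```bash
python3 - <<'E'
from workcell import robot, eyes
import cv2, numpy as np
s=robot.state(); print(s['ee_pos'],s['ft_force'])
c=eyes.capture('side'); cv2.imwrite('pics/s4.png',cv2.resize(c['pixels'][170:290,255:415],None,fx=5,fy=5,interpolation=cv2.INTER_CUBIC))
E
```

```text
[0.55083802 0.00399024 0.30840157] [-0.38778892 -0.13573808  0.09126842]
```

View pics/s4.png

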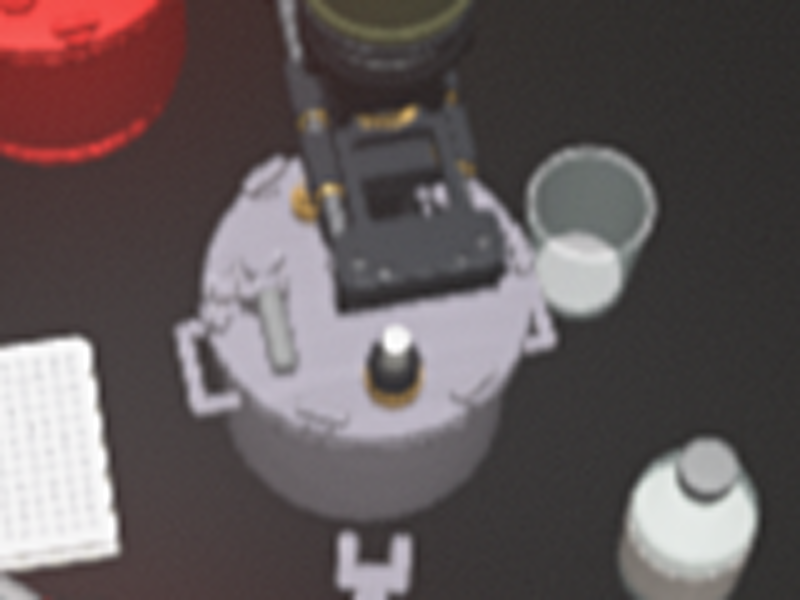

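The pin is rising: its top has moved from row 357 to row 338 in the crop, and the lever is still closed. Extra strokes do no harm, so I'll do six more.

>>> send_rows(
  series=[
    [[0,0,-0.012],[0,0,0]],
    [[0,0,-0.024],[0,0,0]],
    [[0,0,-0.034],[0,0,0]],
    [[0,0,-0.034],[0,0,0]],
    [[0,0,-0.034],[0,0,0]],
    [[0,0,-0.022],[0,0,0]],
    [[0,0,-0.01],[0,0,0]],
    [[0,0,0],[0,0,0]],
    [[0,0,0],[0,0,0]],
    [[0,0,0],[0,0,0]],
  ],
)

```text
time: 10.05
ee_pos: [0.5509, 0.004, 0.3084]
ee_rot: [-1.803, -2.572, 0.001]
ft_force: [0.6, 1.5, -0.5]
width: 0.0003
grasp_force: 0.0
```

>>> send_rows(
  series=[
    [[0,0,-0.012],[0,0,0]],
    [[0,0,-0.024],[0,0,0]],
    [[0,0,-0.034],[0,0,0]],
    [[0,0,-0.034],[0,0,0]],
    [[0,0,-0.034],[0,0,0]],
    [[0,0,-0.022],[0,0,0]],
    [[0,0,-0.01],[0,0,0]],
    [[0,0,0],[0,0,0]],
    [[0,0,0],[0,0,0]],
    [[0,0,0],[0,0,0]],
  ],
)

```text
time: 10.88
ee_pos: [0.5507, 0.004, 0.3082]
ee_rot: [-1.802, -2.571, 0.001]
ft_force: [0.5, -0.3, 0.1]
width: 0.0005
grasp_force: 0.0
```

>>> send_rows(
  series=[
    [[0,0,-0.012],[0,0,0]],
    [[0,0,-0.024],[0,0,0]],
    [[0,0,-0.034],[0,0,0]],
    [[0,0,-0.034],[0,0,0]],
    [[0,0,-0.034],[0,0,0]],
    [[0,0,-0.022],[0,0,0]],
    [[0,0,-0.01],[0,0,0]],
    [[0,0,0],[0,0,0]],
    [[0,0,0],[0,0,0]],
    [[0,0,0],[0,0,0]],
  ],
)

```text
time: 11.72
ee_pos: [0.5507, 0.004, 0.3082]
ee_rot: [-1.802, -2.571, 0.001]
ft_force: [0.5, -0.2, 0.2]
width: 0.0005
grasp_force: 0.0
```

>>> send_rows(
  series=[
    [[0,0,-0.012],[0,0,0]],
    [[0,0,-0.024],[0,0,0]],
    [[0,0,-0.034],[0,0,0]],
    [[0,0,-0.034],[0,0,0]],
    [[0,0,-0.034],[0,0,0]],
    [[0,0,-0.022],[0,0,0]],
    [[0,0,-0.01],[0,0,0]],
    [[0,0,0],[0,0,0]],
    [[0,0,0],[0,0,0]],
    [[0,0,0],[0,0,0]],
  ],
)

```text
time: 12.55
ee_pos: [0.5507, 0.004, 0.3082]
ee_rot: [-1.802, -2.571, 0.001]
ft_force: [-0.5, -0.5, -0.4]
width: 0.0006
grasp_force: 0.0
```

>>> send_rows(
  series=[
    [[0,0,-0.012],[0,0,0]],
    [[0,0,-0.024],[0,0,0]],
    [[0,0,-0.034],[0,0,0]],
    [[0,0,-0.034],[0,0,0]],
    [[0,0,-0.034],[0,0,0]],
    [[0,0,-0.022],[0,0,0]],
    [[0,0,-0.01],[0,0,0]],
    [[0,0,0],[0,0,0]],
    [[0,0,0],[0,0,0]],
    [[0,0,0],[0,0,0]],
  ],
)

```text
time: 13.38
ee_pos: [0.5507, 0.004, 0.3082]
ee_rot: [-1.802, -2.571, 0.001]
ft_force: [-0.2, 0.3, 0.4]
width: 0.0003
grasp_force: 0.0
```

>>> send_rows(
  series=[
    [[0,0,-0.012],[0,0,0]],
    [[0,0,-0.024],[0,0,0]],
    [[0,0,-0.034],[0,0,0]],
    [[0,0,-0.034],[0,0,0]],
    [[0,0,-0.034],[0,0,0]],
    [[0,0,-0.022],[0,0,0]],
    [[0,0,-0.01],[0,0,0]],
    [[0,0,0],[0,0,0]],
    [[0,0,0.03],[0,0,0]],
    [[0,0,0.06],[0,0,0]],
  ],
)

```text
time: 14.22
ee_pos: [0.5498, 0.0038, 0.3674]
ee_rot: [-1.8, -2.568, 0.005]
ft_force: [0.0, 0.0, -0.6]
width: 0.0004
grasp_force: 0.0
```

>>> send_rows(
  series=[
    [[-0.03,0,0.02],[0,0,0]],
    [[-0.06,0,0.04],[0,0,0]],
    [[-0.08,0,0.05],[0,0,0]],
    [[-0.08,0,0.05],[0,0,0]],
    [[-0.08,0,0.05],[0,0,0]],
  ],
)

```text
time: 14.63
ee_pos: [0.4707, 0.0038, 0.4189]
ee_rot: [1.804, 2.571, -0.002]
ft_force: [0.4, -0.0, -0.5]
width: 0.0003
grasp_force: 0.0
```

```bash
python3 - <<'E'
from workcell import robot, eyes
import cv2, numpy as np
from h import *
s=robot.state(); print(s['ee_pos'],s['ft_force'],s['time'])
c=eyes.capture('side'); cv2.imwrite('pics/s5.png',cv2.resize(c['pixels'][170:290,255:415],None,fx=5,fy=5,interpolation=cv2.INTER_CUBIC))
b=ray(np.load('side.npz'),333.9,241.4,.185)
for z in(.185,.206,.209): print(z,(pix(c,[b[0],b[1],z])-[255,170])*5)
E
```

```text
[0.4706686  0.003841   0.41889296] [ 0.44866668 -0.0060924  -0.54331658] 14.6333
0.185 [394.5 357. ]
0.206 [395.93495376 338.22735759]
0.209 [396.14302131 335.50533415]
```

View pics/s5.png

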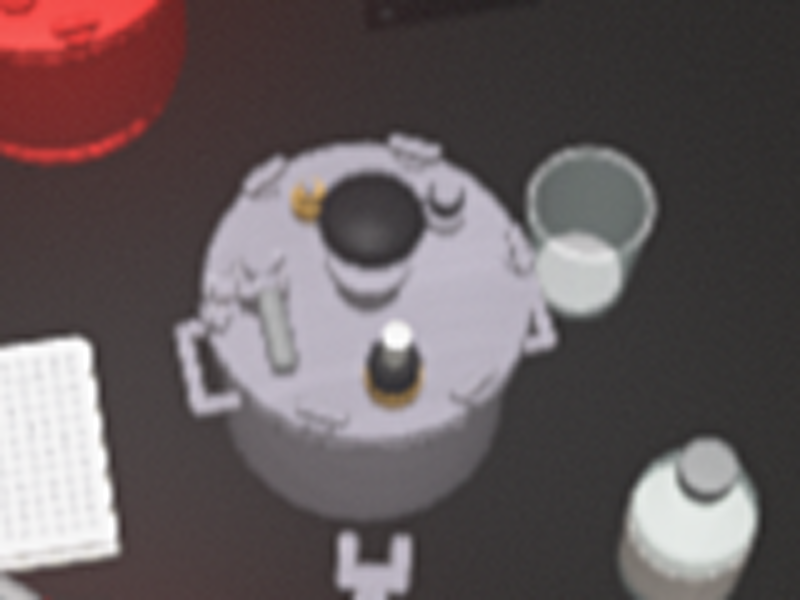

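The pin top is now at (396,335), which matches the 335.5 expected when it is fully out. The knob is up, the lever is closed, and nothing else has moved.

```bash
python3 -c "
from workcell import workorder
print(workorder.finish_job())"
```

```text
the job is handed in; nothing more can be done
None
```

I closed the vent and pressed the knob through ten full strokes. In the last image the pin was fully out, the knob up, the vent closed and the vessel and nearby items unmoved; I handed the job in after about 15 s of the 56 s, and no verdict came back.

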